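# Close a resin mould on the mounting press

## Robot

A 6-joint arm with a two-finger parallel gripper is mounted at the origin on a cart in front of the work surface, level with it; the furniture and walls round the work are solid. World frame = base frame: x ahead of the robot, y to its left, z up, the work surface at z = 0. Lengths are in m, angles in rad, forces in N, time in s.
With the tool pointing down it reaches from about 0.35 to 0.975 m from the base axis. Payload 4.9 kg.
Tool frame: the origin (TCP) lies at the very end of the fingers, on their centre line; the grasp point (between the pads) lies 19 mm behind it; z points along the fingers, y is the line along which they close (so a half turn about z gives the same grasp; the last joint's range is limited). The gripper opens to 85 mm and grips with 20 to 120 N. Pads are 22 mm wide; open, the fingers measure 114 mm over their backs; the gripper's body (76 mm by 85 mm) begins 54 mm behind the grasp point. The pads swing forward as they close: fully open they stand 13 mm farther back than shut.
Start: joints at [1.075, 0.053, 1.613, -0, 1.476, -0.119], TCP at [0.23, 0.581, 0.231] pointing down, gripper open.
Joint ranges: [-3.01, 3.01], [-1.01, 2.22], [0.06, 2.58], [-1.02, 4.17], [0.09, 2.62], [-3.14, 3.14]. Speed limits (rad/s): [2.57, 2.57, 3.14, 3.14, 3.14, 3.14].

## Interface

Orientations are given as a rotation vector (axis times angle).
In Python, from station import ctrl gives the robot as it stands. The module is installed in compiled form; this text tells all that it offers.
- The arm moves only by the tool jog_arm, never from a script. Its argument "steps" is a list of rows, each an object with "delta_rot": the turn, a rotation vector about the tool's x, y, z in degrees, a list of three; "linear": the shift along the tool's x, y, z in m, a list of three; "grip": the finger opening in m, from 0 to 0.0854. In form: [{"delta_rot": [rx, ry, rz], "linear": [x, y, z], "grip": grip}, ...]. A call has 1 to 10 rows; each row shifts and turns the commanded pose from where the row before left it, along the tool's axes as they then stand; what a row does not reach is not made up. A row lasts 1/10 s, in which the tool goes at most 50 mm and 8.59 degrees, less where a joint would pass 70% of its speed; a pose out of reach is approached as far as the arm can. A call with a gripper value outside its range is refused whole. The fingers move at their own pace and stop on an object; "newtons" is the grip in N (left out, the last holds). Time passes only in rows, so rows that do not move let the fingers close. It gives the time, the measured TCP pose, the force, the opening and the grip force at its end, in the units of the state.
- ctrl.get_obs(): the state, without advancing time (a new reading comes with each control period).
- ctrl.get_image(name): name is "scene" or "top" or "wrist"; returns (picture, depth): 480x640x3 uint8, red, green, blue; 480x640 float32, m along the optical axis (not along the pixel's ray), 0 where there is no reading.
- ctrl.camera_info(name): a dict with "camera_matrix" (3x3 intrinsics, pixels), "R" (3x3) and "t" (3): a world point X has camera coordinates R X + t; the wrist camera has in their place "T_tool_cam" (4x4, takes a point from camera to tool coordinates, whose origin is the TCP and whose axes are the flange's). Camera axes: x right, y down, z forward; pixel columns grow to the right and rows downward; lengths in m; the calibration is good to about 2 mm. The wrist camera is an equidistant fisheye: a pixel r from the principal point sees the ray r / f radians off the axis. A picture is of the moment at which its call begins: read the wrist's pose just before it. camera_info takes no time and is no camera call.
- ctrl.finish_job(): hands the job in; it is judged then, once.
The state is a dict: "t": time; "q": joint angles; "dq": joint speeds; "effort": joint torques, N m; "tool_pos": TCP position; "tool_rot": TCP orientation; "contact_force": force on the tool from outside, world axes, zero at the start; "wrist_torque": the same for the moment, N m; "opening": finger opening in m; "grip_force": force on a finger pad.
Only numpy, scipy, OpenCV 4.12 (cv2) and the standard library are available. Lean on these libraries where they do the work, as an engineer would, in place of code of your own. Each camera call takes 0.05 s, during which the arm holds its last target. There are 200 camera calls.

## Task

Set the loaded mould on the mounting-press base so that its foot drops fully home over the two pegs, which keep it from turning. Then screw its knurled closure cap clockwise until it bottoms out, and back it off a quarter turn so that it will not bind when the mould gets hot. Finish still gripping the cap there, so that it cannot creep while the ram is pumped up, and leave the petri dish, the loupe and the tweezers where they lie.

Things in the scene. Friction and masses are not known exactly. Their poses are not given: they have to be found in the camera images.
- press: Fixed base of a bench mounting press: grey-green casting 150 x 136 x 36 mm with a steel seat pad (70 x 120 mm, top 48 mm above the worktop) and on it two upright pegs, 8 mm thick, cone-nosed, 14 mm tall, at y = +40 and -40 mm. Origin on the worktop below the pad's centre. Gauge 40 mm across at x = +64 mm (tops out 62 mm up), folded pump lever along the +y flank. Yaw up to 0.3 either way.
- seat (a point): Centre of the press's seat pad, on its top face midway between the two pegs; axes as the press (y along the line of the pegs).
- mould: Loose aluminium mould, about 0.6 kg with cap, upright on the worktop at the right: foot 62 (x) x 110 (y) x 12 mm with two through holes 10.5 mm across at y = +40 and -40 mm; round barrel 54 mm across from 12 to 46 mm up; white line down its -x side. Origin: centre of the underside. Fits the pegs either way round. Yaw up to 0.5 either way.
- closure: Knurled dark steel cap of the mould, 44 mm across, 34 mm high, captive on the mould's right-hand thread, coaxial with the barrel. Origin on the axis at the cap's underside: 46 mm above the mould's underside when bottomed; it rises 4 mm per turn. The white line on its top and side points along its own -x and meets the barrel's white line when bottomed.
- closure_grip (a point): On the cap's axis, 24 mm above its underside (10 mm below its top): the place to grip it from above, to lift the whole mould as well as to turn the cap. The barrel is too low to be gripped: the palm would meet the cap. Carried so, the mould hangs from its stiff thread: a fast swing or a knock can turn it in the hand.
- thread (a joint): Turn of the cap, rad: 0 when bottomed (hard stop: the fingers slip or the torque climbs), growing as it is unscrewed (anticlockwise from above). Starts between 2.0 and 3.6; 1.571 is a quarter turn back from the stop; the other end is at 6.2. Turns with about 0.06 N m and stays where it is left.
- petri_dish: Bystander: clear dish with ore grains, 60 mm across, 13 mm high, to the right of the mould.
- loupe: Bystander: folding loupe, 36 x 26 x 16 mm, behind the gap between press and mould, in front of the wooden chest.
- tweezers: Bystander: steel tweezers, 126 mm long, 9 mm high, lying to the right of the mould.

How it is judged:
On the way, in this order (a step that is already met when the one before it is completed fails the run):
1. the mould sits fully home over both pegs of the press (horizontal distance between mould and seat below 0.004 m and z of mould in the frame of seat below 0.004 m and angle between mould's own z axis and vertical below 0.06 rad and angle between the y axis of mould and the y axis of press, either way round below 0.08 rad), for 0.2 s.
2. the cap is screwed down to its stop, the mould still seated (all of step 1 and value of joint thread below 0.1 rad), for 0.1 s.
At the end, for the whole second after the job is handed in: The mould is home on the press (within 4 mm of the seat in plan and in height, upright within 0.06 rad, in line with the pegs within 0.08 rad), the cap stands a quarter turn (1.57 rad, give or take 0.35) back from its stop, and the fingers still grip it (more than 3 N) (all of step 1 and value of joint thread between 1.22 and 1.92 rad and contact force between the fingers and closure above 3 N); the arm keeps its last pose, push and grip.
It fails at once if the petri dish pushed more than 25 mm (distance of petri_dish from where it was at the start of the episode above 0.025 m).
It fails at once if the loupe pushed more than 25 mm (distance of loupe from where it was at the start of the episode above 0.025 m).
It fails at once if the tweezers pushed more than 25 mm (distance of tweezers from where it was at the start of the episode above 0.025 m).
It also fails if it takes over 61 s, if anything falls off the work surface, if the arm or the gripper's body presses on something with over 40 N, if the wrist force passes 120 N, or if a joint passes its speed limit or range.

## Working session

There is one attempt and no reset: what is moved stays moved. The work goes in short steps, Python scripts to look and compute and a tool call to move; the robot and the scene stay as the last step left them, time stands still between calls to the robot, and variables do not carry over. Pictures are saved under pics/ and viewed, at most 11 in all, crops included, and the job is handed in when it is done.

Besides the shell and the picture viewer there is one more tool, called after "Emit:" as name(argument=value, ...) on one line, values as JSON. jog_arm: Moves the arm, as the interface text tells. Its arguments: {"type":"object","properties":{"steps":{"type":"array"},"newtons":{"type":"number"}},"required":["steps"]}

```bash
mkdir -p pics
python3 - <<'E'
from station import ctrl
import cv2,numpy as np
o=ctrl.get_obs();print(o)
for n in("top","scene"):
    im,d=ctrl.get_image(n);cv2.imwrite(f"pics/{n}0.png",im[...,::-1]);np.savez(f"pics/{n}0.npz",im=im,d=d)
    print(n,ctrl.camera_info(n))
print(ctrl.camera_info("wrist"))
E
```

```text
{'t': 0.0, 'q': array([ 1.07503041e+00,  5.33457440e-02,  1.61431967e+00,  2.46540103e-06,
        1.47596605e+00, -1.18984975e-01]), 'dq': array([ 8.80066802e-04, -1.16404333e-03, -4.52635344e-05,  1.50078808e-03,
       -1.33968104e-03, -1.31085422e-04]), 'effort': array([ 3.37196516e-04, -3.93702078e+01, -3.70169020e+01, -1.85159447e-04,
        7.23552250e-03,  2.66456126e-06]), 'tool_pos': array([0.22964674, 0.58060927, 0.23005456]), 'tool_rot': array([-5.88235585e-01, -3.08539849e+00,  3.05069057e-03]), 'contact_force': array([ 0.08934098,  0.29199269, -0.88700035]), 'wrist_torque': array([-0.02871013,  0.02620835,  0.04410615]), 'grip_force': 0.0, 'opening': 0.08566438081986315}
top {'camera_matrix': array([[611.49996343,   0.        , 328.0786563 ],
       [  0.        , 611.49996343, 246.38251503],
       [  0.        ,   0.        ,   1.        ]]), 'R': array([[ 0.01899365, -0.99956112,  0.02273364],
       [-0.99338494, -0.02144205, -0.11281225],
       [ 0.11325019, -0.02044054, -0.99335622]]), 't': array([-0.27263017,  0.49920751,  1.0677292 ])}
scene {'camera_matrix': 
[... 187 characters left out ...]
35669, -0.00910665],
       [-0.50919775, -0.46577653, -0.72371947],
       [ 0.52505542,  0.49816625, -0.6900342 ]]), 't': array([-0.51232384,  0.19365077,  0.99840435])}
{'camera_matrix': array([[371.64829954,   0.        , 316.64870027],
       [  0.        , 371.64829954, 237.62683654],
       [  0.        ,   0.        ,   1.        ]]), 'T_tool_cam': array([[ 5.96003658e-05, -9.51099150e-01, -3.08885745e-01,
         8.10947982e-02],
       [ 9.99999985e-01,  1.06120545e-04, -1.33806094e-04,
        -7.34376862e-05],
       [ 1.60041986e-04, -3.08885732e-01,  9.51099142e-01,
        -1.43054907e-01],
       [ 0.00000000e+00,  0.00000000e+00,  0.00000000e+00,
         1.00000000e+00]])}
```

View pics/top0.png

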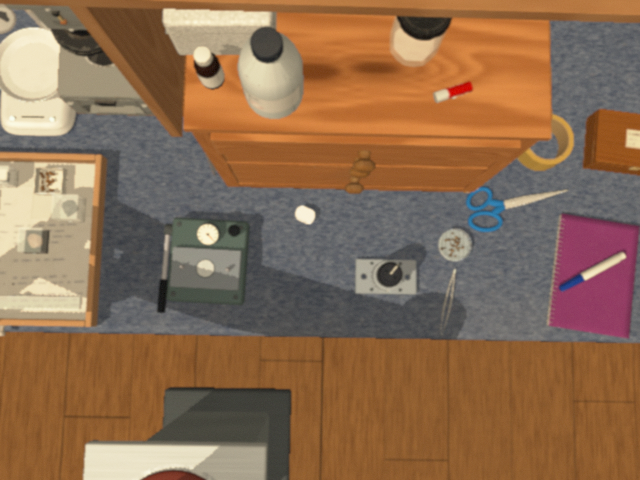

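View pics/scene0.png

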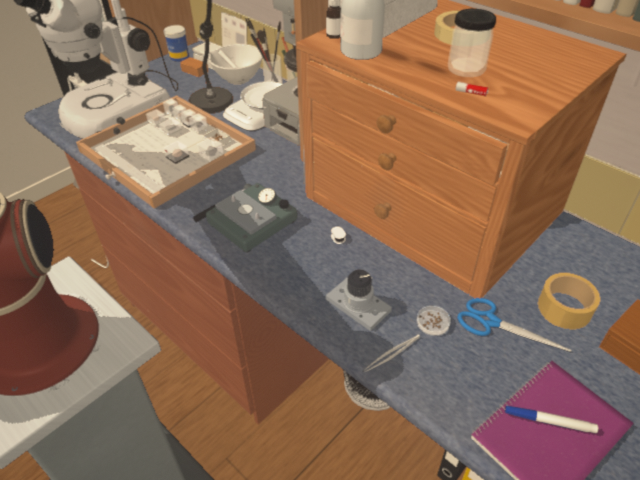

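The top view shows the press at about (208,260), the mould at (386,277) with the cap line pointing up-right, the loupe at (305,214), the dish at (455,244) and the tweezers at (449,297). The scene view agrees with this.

```bash
cat > h.py <<'E'
import numpy as np,cv2
from scipy.spatial.transform import Rotation as Ro
from station import ctrl
def ray(n,uv,z,obs=None):
    """pixel(s) -> world points on plane z"""
    c=ctrl.camera_info(n);K=c["camera_matrix"];uv=np.atleast_2d(np.float64(uv))
    p=(uv-K[:2,2])/K[0,0]
    if n=="wrist":
        th=np.linalg.norm(p,axis=1,keepdims=True);d=np.c_[p/th*np.sin(th),np.cos(th)]
        T=np.eye(4);T[:3,:3]=Ro.from_rotvec(obs["tool_rot"]).as_matrix();T[:3,3]=obs["tool_pos"]
        T=T@c["T_tool_cam"];d=d@T[:3,:3].T;o=T[:3,3]
    else:
        d=np.c_[p,np.ones(len(p))]@c["R"];o=-c["R"].T@c["t"]
    return o+d*((z-o[2])/d[:,2])[:,None]
E
python3 - <<'E'
from h import *
f=np.load("pics/top0.npz");im=f["im"];d=f["d"]
a=cv2.resize(im[205:315,150:260],None,fx=5,fy=5,interpolation=2);b=cv2.resize(im[235:315,345:425],None,fx=5,fy=5,interpolation=2)
c=np.zeros((550,800,3),np.uint8);a=a[:, :400] if 0 else cv2.resize(a,(400,400));c[:400,:400]=a;c[:400,400:]=b
cv2.imwrite("pics/crop0.png",c[:400,:,::-1])
print(ray("top",[[208,265],[206,268]],.048),ray("top",[[386,277]],.012),ray("top",[[388,274]],.083))
print("loupe",ray("top",[305,214],.016),"dish",ray("top",[455,244],.013))
E
```

```text
[[ 0.46528996 -0.05186438  0.048     ]
 [ 0.45994004 -0.04858686  0.048     ]] [[ 0.45296248 -0.36949682  0.012     ]] [[ 0.45350696 -0.36460101  0.083     ]]
loupe [[ 0.56517217 -0.21934577  0.016     ]] dish [[ 0.51616597 -0.49592013  0.013     ]]
```

View pics/crop0.png

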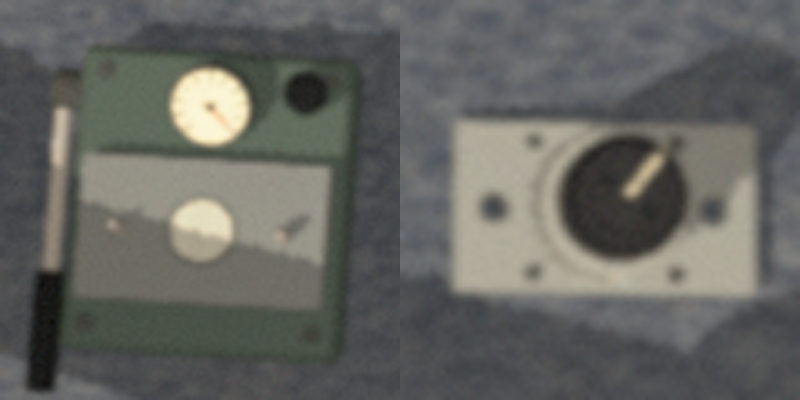

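Mould: the cap line points up-right, about 130° anticlockwise from the barrel line (thread ≈ 2.3). Holes sit at crop (493,208) and (712,210), pegs at crop (112,225) and (280,238). I'll move over the press to look from near.

Emit:
jog_arm(steps=[{"delta_rot":[0,0,0],"linear":[-0.0264,-0.0312,0],"grip":0.085},{"delta_rot":[0,0,0],"linear":[-0.0264,-0.0312,0],"grip":0.085},{"delta_rot":[0,0,0],"linear":[-0.0264,-0.0312,0],"grip":0.085},{"delta_rot":[0,0,0],"linear":[-0.0264,-0.0312,0],"grip":0.085},{"delta_rot":[0,0,0],"linear":[-0.0264,-0.0312,0],"grip":0.085},{"delta_rot":[0,0,0],"linear":[-0.0264,-0.0312,0],"grip":0.085},{"delta_rot":[0,0,0],"linear":[-0.0264,-0.0312,0],"grip":0.085},{"delta_rot":[0,0,0],"linear":[-0.0264,-0.0312,0],"grip":0.085}])

```text
t: 0.9
tool_pos: [0.3344, 0.2697, 0.2308]
tool_rot: [-0.588, -3.086, 0.001]
contact_force: [0.8, -0.3, -0.2]
opening: 0.0854
grip_force: 0.0
```

Emit:
jog_arm(steps=[{"delta_rot":[0,0,0],"linear":[-0.0264,-0.0312,0],"grip":0.085},{"delta_rot":[0,0,0],"linear":[-0.0264,-0.0312,0],"grip":0.085},{"delta_rot":[0,0,0],"linear":[-0.0264,-0.0312,0],"grip":0.085},{"delta_rot":[0,0,0],"linear":[-0.0264,-0.0312,0],"grip":0.085},{"delta_rot":[0,0,0],"linear":[-0.0264,-0.0312,0],"grip":0.085},{"delta_rot":[0,0,0],"linear":[-0.0264,-0.0312,0],"grip":0.085},{"delta_rot":[0,0,0],"linear":[-0.0264,-0.0312,0],"grip":0.085},{"delta_rot":[0,0,0],"linear":[-0.0264,-0.0312,0],"grip":0.085},{"delta_rot":[0,0,0],"linear":[0,0,0],"grip":0.085},{"delta_rot":[0,0,0],"linear":[0,0,0],"grip":0.085}])

```text
t: 1.9
tool_pos: [0.4388, -0.039, 0.2307]
tool_rot: [-0.591, -3.084, -0.001]
contact_force: [-0.9, 0.1, 0.3]
opening: 0.0851
grip_force: 0.0
```

Run:
```python
from h import *
o=ctrl.get_obs();im,d=ctrl.get_image("wrist");np.savez("pics/w1.npz",im=im,d=d,**o)
cv2.imwrite("pics/w1.png",im[...,::-1]);print(o)
```

```text
{'t': 1.9, 'q': array([-2.58152078e-01, -4.13470648e-01,  2.02134780e+00,  4.24384944e-04,
        1.53524412e+00, -1.45007553e+00]), 'dq': array([ 0.03877839, -0.01677016,  0.01113058,  0.00291973,  0.00148267,
        0.0016221 ]), 'effort': array([-1.07956823e+00, -1.94545913e+01, -3.78696799e+01, -6.72924961e-02,
       -4.15702653e-02, -1.98927865e-02]), 'tool_pos': array([ 0.43876822, -0.03898843,  0.23072379]), 'tool_rot': array([-5.91321055e-01, -3.08391738e+00, -8.29082827e-04]), 'contact_force': array([-0.85229056,  0.11108646,  0.34316227]), 'wrist_torque': array([ 0.01414204,  0.03128534, -0.04240027]), 'grip_force': 0.0, 'opening': 0.08509209916344003}
```

View pics/w1.png

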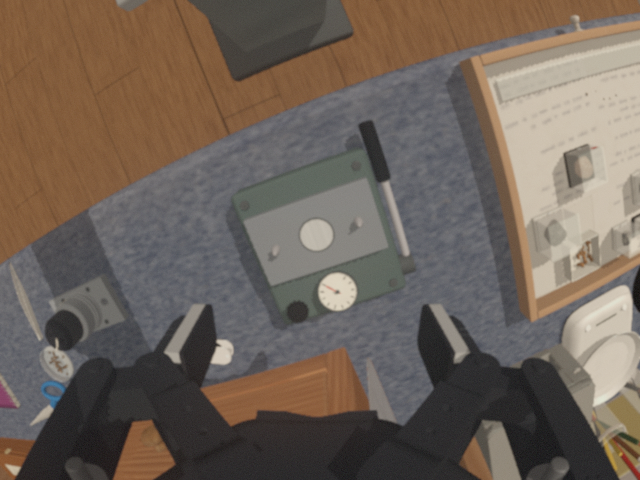

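The wrist view shows the seat disc at (317,234), pegs near (273,252) and (357,224), the gauge at (337,291), and the mould at lower left (90,312). Next I'll measure the pad from its contour.

Run:
```python
from h import *
f=np.load("pics/w1.npz");im=f["im"]
hsv=cv2.cvtColor(im,cv2.COLOR_RGB2HSV).astype(int);L=cv2.cvtColor(im,cv2.COLOR_RGB2LAB).astype(int)
for p in[(290,255),(345,255),(265,225),(245,215),(300,275),(317,234),(200,220)]:print(p,hsv[p[1],p[0]],L[p[1],p[0]])
m=((abs(L[...,1]-128)<4)&(abs(L[...,2]-128)<7)&(L[...,0]>95)).astype(np.uint8)*255
m[:150]=0;m[310:]=0;m[:,:230]=0;m[:,405:]=0
m=cv2.morphologyEx(m,cv2.MORPH_OPEN,np.ones((5,5)))
cs,_=cv2.findContours(m,0,1);c=max(cs,key=cv2.contourArea);c=cv2.convexHull(c)[:,0]
w=ray("wrist",c,.048,f);r=cv2.minAreaRect((w[:,:2]*1000).astype(np.float32));print(r);print(cv2.boxPoints(r))
m2=((L[...,2]>133)&(L[...,0]>140)).astype(np.uint8)
print("disc mask",m2[215:255,295:340].sum())
ys,xs=np.nonzero(m2[215:255,295:340]);uv=[xs.mean()+295,ys.mean()+215];print(uv,ray("wrist",uv,.048,f))
a=cv2.resize(im[140:330,220:420],(800,760),interpolation=2)[:600];v=a.copy()
for x,y in c:cv2.circle(v,(int((x-219.5)*4),int((y-139.5)*4)),3,(255,0,0),-1)
cv2.imwrite("pics/w1c.png",v[...,::-1])
```

```text
(290, 255) [ 21  13 136] [143 128 131]
(345, 255) [ 17  13 137] [143 128 131]
(265, 225) [ 20  11 134] [141 128 130]
(245, 215) [ 69  18 102] [108 124 130]
(300, 275) [ 15  12 131] [137 129 130]
(317, 234) [ 18  23 190] [191 129 134]
(200, 220) [111  17 105] [108 128 125]
((457.77880859375, -47.077266693115234), (121.7985610961914, 74.02264404296875), 87.58850860595703)
[[ 418.23785  -106.365326]
 [ 492.19495  -109.479904]
 [ 497.31976    12.210793]
 [ 423.36267    15.325371]]
disc mask 831
[np.float64(316.1708784596871), np.float64(234.54151624548737)] [[ 0.45848526 -0.04739304  0.048     ]]
```

View pics/w1c.png

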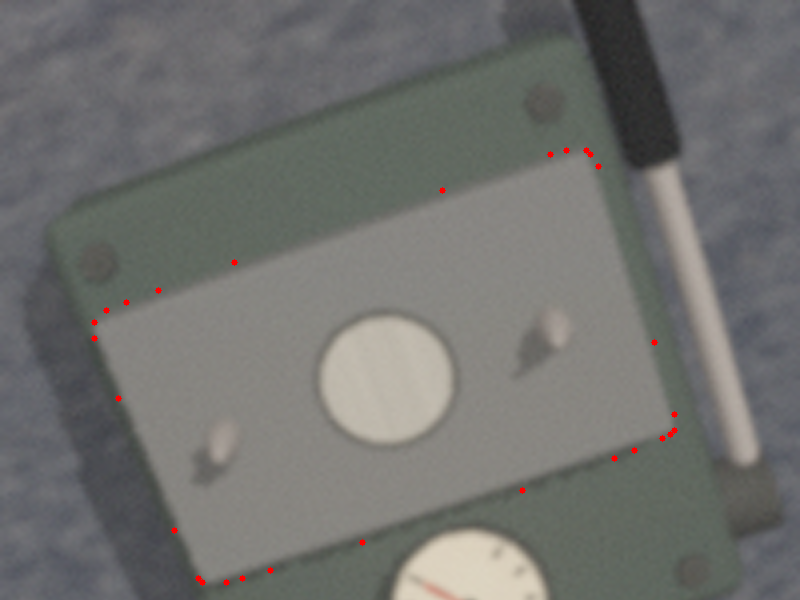

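Run:
```python
from h import *
f=np.load("pics/w1.npz")
cr=lambda p:np.array(p)/4+[219.5,139.5]
for nm,a,b in(("up",(228,425),(559,312)),("low",(215,458),(548,345)),("mid",(222,441),(553,329))):
  for z in(.048,.055,.062):
    w=ray("wrist",[cr(a),cr(b)],z,f)*1000;d=w[1]-w[0];print(nm,z,w[:,:2].round(1).tolist(),"mid",w.mean(0)[:2].round(1),"len",np.linalg.norm(d).round(1),"yaw",np.arctan2(-d[0],d[1]).round(3))
# long-edge angles by pad corners from crop
c=cr([(98,322),(588,152),(676,430),(203,582)]);w=ray("wrist",c,.048,f)*1000;print(w.round(1)[:,:2],w.mean(0).round(1))
for i,j in((0,1),(3,2)):
  d=w[j]-w[i];print(np.arctan2(-d[0],d[1]).round(3),np.linalg.norm(d).round(1))
# top cam
tc=lambda p:np.array(p)/3.636+[149.6,204.6]
w=ray("top",[tc(p) for p in((87,152),(330,167),(325,308),(78,300))],.048)*1000;print(w.round(1)[:,:2],w.mean(0).round(1))
h=ray("top",[[363.2,276.2],[407,276.6]],.012)*1000;print("holes",h.round(1),h.mean(0))
```

```text
up 0.048 [[455.0, -85.8], [457.9, -4.9]] mid [456.4 -45.4] len 80.9 yaw -0.036
up 0.055 [[453.0, -84.1], [455.8, -5.0]] mid [454.4 -44.6] len 79.2 yaw -0.036
up 0.062 [[451.0, -82.5], [453.8, -5.1]] mid [452.4 -43.8] len 77.4 yaw -0.036
low 0.048 [[461.4, -92.0], [464.3, -9.9]] mid [462.8 -51. ] len 82.1 yaw -0.036
low 0.055 [[459.3, -90.2], [462.1, -9.9]] mid [460.7 -50.1] len 80.3 yaw -0.036
low 0.062 [[457.2, -88.4], [460.0, -9.9]] mid [458.6 -49.2] len 78.5 yaw -0.036
mid 0.048 [[458.1, -88.7], [461.1, -7.6]] mid [459.6 -48.1] len 81.2 yaw -0.038
mid 0.055 [[456.0, -87.0], [459.0, -7.6]] mid [457.5 -47.3] len 79.4 yaw -0.038
mid 0.062 [[454.0, -85.3], [457.0, -7.6]] mid [455.5 -46.5] len 77.7 yaw -0.038
[[ 420.9 -103.9]
 [ 425.6   13.8]
 [ 495.    11.3]
 [ 489.7 -107.9]] [457.8 -46.7  48. ]
-0.041 117.8
-0.045 119.3
[[ 496.8    9.9]
 [ 492.  -107.6]
 [ 423.8 -107.6]
 [ 425.2   10.8]] [459.5 -48.6  48. ]
holes [[ 453.6 -327.9   12. ]
 [ 454.5 -407.9   12. ]] [ 454.02385436 -367.87464831   12.        ]
```

Emit:
jog_arm(steps=[{"delta_rot":[0,0,0],"linear":[-0.0155,-0.037,0],"grip":0.085},{"delta_rot":[0,0,0],"linear":[-0.0155,-0.037,0],"grip":0.085},{"delta_rot":[0,0,0],"linear":[-0.0155,-0.037,0],"grip":0.085},{"delta_rot":[0,0,0],"linear":[-0.0155,-0.037,0],"grip":0.085},{"delta_rot":[0,0,0],"linear":[-0.0155,-0.037,0],"grip":0.085},{"delta_rot":[0,0,0],"linear":[-0.0155,-0.037,0],"grip":0.085},{"delta_rot":[0,0,0],"linear":[-0.0155,-0.037,0],"grip":0.085},{"delta_rot":[0,0,0],"linear":[-0.0155,-0.037,0],"grip":0.085}])

```text
t: 2.75
tool_pos: [0.446, -0.3592, 0.2313]
tool_rot: [0.585, 3.087, 0.001]
contact_force: [1.0, -0.1, 0.2]
opening: 0.0848
grip_force: 0.0
```

Emit:
jog_arm(steps=[{"delta_rot":[0,0,-7.3],"linear":[0,0,0],"grip":0.085},{"delta_rot":[0,0,-7.3],"linear":[0,0,0],"grip":0.085},{"delta_rot":[0,0,-7.3],"linear":[0,0,0],"grip":0.085},{"delta_rot":[0,0,-7.3],"linear":[0,0,0],"grip":0.085},{"delta_rot":[0,0,-7.3],"linear":[0,0,0],"grip":0.085},{"delta_rot":[0,0,0],"linear":[0,0,0],"grip":0.085},{"delta_rot":[0,0,0],"linear":[0,0,0],"grip":0.085},{"delta_rot":[0,0,0],"linear":[0,0,0],"grip":0.085}])

```text
t: 3.55
tool_pos: [0.4458, -0.3586, 0.2313]
tool_rot: [0.407, -3.115, -0.0]
contact_force: [-0.7, 1.1, 0.0]
opening: 0.0849
grip_force: 0.0
```

Run:
```python
from h import *
o=ctrl.get_obs();im,d=ctrl.get_image("wrist");np.savez("pics/w2.npz",im=im,d=d,**o)
cv2.imwrite("pics/w2.png",cv2.resize(im[120:340,190:440],(800,704),interpolation=2)[:600,:,::-1]);print(o["q"],o["tool_pos"],o["tool_rot"])
```

```text
[-8.07548060e-01 -7.26851924e-02  1.73736715e+00  1.75205298e-05
  1.47694648e+00 -2.63799865e+00] [ 0.44575572 -0.35860792  0.23131883] [ 4.06715689e-01 -3.11514719e+00 -6.15246190e-05]
```

View pics/w2.png

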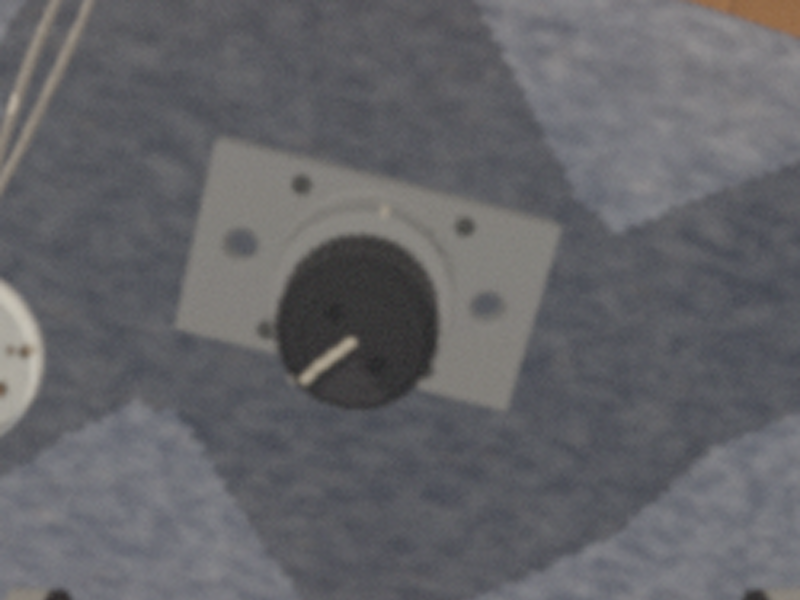

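The crop shows foot corners (218,140), (560,225), (505,412), (177,325), holes (240,242) and (487,305), the barrel mark at (385,212), and the cap line running from (355,342) to (302,382).

Run:
```python
from h import *
f=np.load("pics/w2.npz")
cr=lambda p:(np.array(p)+.5)/3.2+[189.5,119.5]
R=lambda P,z:ray("wrist",[cr(p) for p in P],z,f)[:,:2]*1000
c=R([(218,140),(560,225),(505,412),(177,325)],.012);print(c.round(1),c.mean(0))
for i,j in((0,1),(3,2)):
  d=c[j]-c[i];print(np.arctan2(-d[0],d[1]).round(3),np.linalg.norm(d).round(1))
h=R([(240,242),(487,305)],.012);d=h[1]-h[0];print("holes",h.round(1),h.mean(0),np.arctan2(-d[0],d[1]).round(3),np.linalg.norm(d))
b=R([(385,212)],.046);l=R([(355,342),(302,382)],.0815);print("barrel",b,"line",l)
m0=(c.mean(0)+h.mean(0))/2
ab=np.arctan2(*(b[0]-m0)[::-1]);al=np.arctan2(*(l[1]-l[0])[::-1]);print("thread",(al-ab)%(2*np.pi),ab,al)
im=f["im"];g=cv2.cvtColor(im,cv2.COLOR_RGB2GRAY)
m=(g<75).astype(np.uint8);m[:190]=0;m[255:]=0;m[:,:270]=0;m[:,:1]=0;m[:,335:]=0
cs,_=cv2.findContours(m,0,1);k=max(cs,key=cv2.contourArea)[:,0]
w=ray("wrist",k,.0815,f)[:,:2]*1000;print("cap",cv2.minEnclosingCircle(w.astype(np.float32)),w.min(0),w.max(0))
```

```text
[[ 421.9 -423.7]
 [ 420.7 -314.7]
 [ 484.3 -314.2]
 [ 482.9 -423.6]] [ 452.44784936 -369.03406828]
0.011 109.0
-0.013 109.4
holes [[ 451.5 -409.7]
 [ 451.4 -329.7]] [ 451.45106475 -369.70991971] 0.001 80.0048238608193
barrel [[ 424.99711774 -369.20536487]] line [[ 453.45572999 -369.12280767]
 [ 467.48170947 -379.82110364]]
thread 2.4961645375265924 3.135410370057363 -0.6516103995956313
cap ((448.9562072753906, -369.8993835449219), 23.046987533569336) [ 425.97337062 -389.83288876] [ 471.73208   -348.9668018]
```

Emit:
jog_arm(steps=[{"delta_rot":[0,0,0],"linear":[-0.001,-0.004,0.03],"grip":0.085},{"delta_rot":[0,0,0],"linear":[-0.001,-0.004,0.03],"grip":0.085},{"delta_rot":[0,0,0],"linear":[-0.001,-0.004,0.03],"grip":0.085},{"delta_rot":[0,0,0],"linear":[0,0,0.03],"grip":0.085},{"delta_rot":[0,0,0],"linear":[0,0,0.03],"grip":0.085},{"delta_rot":[0,0,0],"linear":[0,0,0.02],"grip":0.085},{"delta_rot":[0,0,0],"linear":[0,0,0.012],"grip":0.085},{"delta_rot":[0,0,0],"linear":[0,0,0],"grip":0.085}], newtons=60)

```text
t: 4.4
tool_pos: [0.4505, -0.3691, 0.0473]
tool_rot: [0.407, -3.113, -0.005]
contact_force: [0.2, -0.4, 0.6]
opening: 0.0848
grip_force: 0.0
```

Emit:
jog_arm(steps=[{"delta_rot":[0,0,0],"linear":[0,0,0],"grip":0.05},{"delta_rot":[0,0,0],"linear":[0,0,0],"grip":0.046},{"delta_rot":[0,0,0],"linear":[0,0,0],"grip":0.042},{"delta_rot":[0,0,0],"linear":[0,0,0],"grip":0.035},{"delta_rot":[0,0,0],"linear":[0,0,0],"grip":0.035},{"delta_rot":[0,0,0],"linear":[0,0,0],"grip":0.035},{"delta_rot":[0,0,0],"linear":[0,0,0],"grip":0.035},{"delta_rot":[0,0,0],"linear":[0,0,0],"grip":0.035}])

```text
t: 5.2
tool_pos: [0.4522, -0.3707, 0.0513]
tool_rot: [-0.407, 3.114, -0.002]
contact_force: [-1.7, 2.5, 6.1]
opening: 0.0426
grip_force: 60.4
```

Emit:
jog_arm(steps=[{"delta_rot":[0,0,0],"linear":[0,0,-0.003],"grip":0.035},{"delta_rot":[0,0,0],"linear":[0,0,-0.008],"grip":0.035},{"delta_rot":[0,0,0],"linear":[0,0,-0.015],"grip":0.035},{"delta_rot":[0,0,0],"linear":[0,0,-0.02],"grip":0.035},{"delta_rot":[0,0,0],"linear":[0,0,-0.02],"grip":0.035},{"delta_rot":[0,0,0],"linear":[0,0,-0.02],"grip":0.035},{"delta_rot":[0,0,0],"linear":[0,0,-0.014],"grip":0.035},{"delta_rot":[0,0,0],"linear":[0,0,-0.005],"grip":0.035},{"delta_rot":[0,0,0],"linear":[0,0,0],"grip":0.035},{"delta_rot":[0,0,0],"linear":[0,0,0],"grip":0.035}])

```text
t: 6.2
tool_pos: [0.4509, -0.3696, 0.1531]
tool_rot: [0.407, -3.114, -0.003]
contact_force: [0.5, 0.1, -6.6]
opening: 0.0428
grip_force: 62.0
```

Run:
```python
from h import *
o=ctrl.get_obs();im,d=ctrl.get_image("wrist");np.savez("pics/w3.npz",im=im,d=d,**o)
cv2.imwrite("pics/w3.png",im[...,::-1]);print(o)
```

```text
{'t': 6.2, 'q': array([-8.14257079e-01,  1.54881685e-02,  1.78443474e+00, -2.07443305e-05,
        1.34370031e+00, -2.64528328e+00]), 'dq': array([ 0.00012697,  0.01099525,  0.00949725,  0.00029916, -0.00106432,
        0.00027716]), 'effort': array([-3.92316681e-03, -4.07981157e+01, -4.00499296e+01,  1.48776406e-02,
       -4.47945145e-02,  1.86284510e-04]), 'tool_pos': array([ 0.45087853, -0.36959265,  0.15312577]), 'tool_rot': array([ 4.07466291e-01, -3.11383815e+00, -2.56439658e-03]), 'contact_force': array([ 0.45934172,  0.10136276, -6.57662679]), 'wrist_torque': array([-0.03050204,  0.00753645,  0.03287467]), 'grip_force': 61.9573187828064, 'opening': 0.04282372282751514}
```

View pics/w3.png

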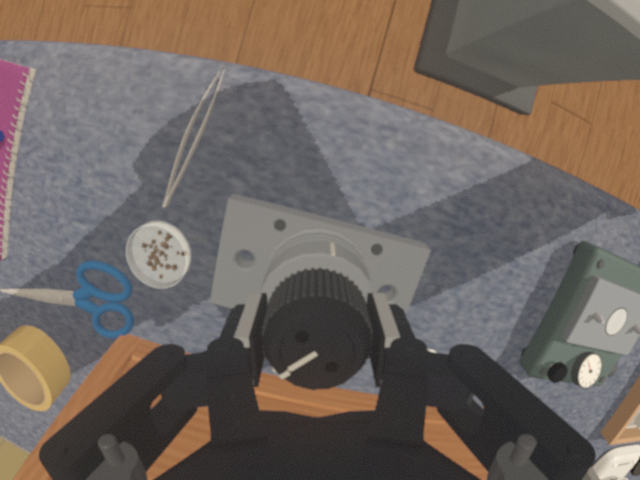

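The mould hangs level in the hand: holes at (245,258) and (389,292), foot corners at (231,196) and (429,247), barrel mark at (333,249).

Run:
```python
from h import *
f=np.load("pics/w3.npz");z=.1138
for zz in(z-.002,z,z+.002):
  h=ray("wrist",[(245,258),(389,292)],zz,f)[:,:2]*1000;d=h[1]-h[0];print(h.round(1),h.mean(0),np.arctan2(-d[0],d[1]).round(3),np.linalg.norm(d).round(2))
c=ray("wrist",[(231,196),(429,247),(212,302)],z,f)[:,:2]*1000;print(c.round(1))
print((c[1]+c[2])/2, [np.arctan2(-(c[1]-c[0])[0],(c[1]-c[0])[1]),np.arctan2(*(c[2]-c[0])[::-1])])
# refine hole centroids by darkness
g=cv2.cvtColor(f["im"],cv2.COLOR_RGB2GRAY);
for x,y in((245,258),(389,292)):
  p=g[y-14:y+15,x-14:x+15];print(p[::4,::4].tolist()) if 0 else None
  m=(p<100).astype(np.uint8);n,l,s,cc=cv2.connectedComponentsWithStats(m);print([(s[i].tolist(),(cc[i]+[x-14,y-14]).round(1).tolist()) for i in range(1,n) if s[i][4]>40])
```

```text
[[ 451.4 -408.3]
 [ 450.9 -326.6]] [ 451.12837015 -367.42452017] 0.006 81.67
[[ 450.5 -408.1]
 [ 450.  -327.3]] [ 450.27852424 -367.66619307] 0.006 80.78
[[ 449.7 -407.9]
 [ 449.2 -328. ]] [ 449.42867832 -367.90786596] 0.006 79.89
[[ 419.4 -421.9]
 [ 419.3 -314.4]
 [ 482.2 -421.7]]
[ 450.75572877 -368.05990689] [np.float64(0.000555770321142228), np.float64(0.0036297948512010827)]
[([9, 6, 11, 8, 46], [244.9, 253.2])]
[]
```

Emit:
jog_arm(steps=[{"delta_rot":[0,0,2.5],"linear":[0,0,0],"grip":0.035},{"delta_rot":[0,0,0],"linear":[-0.0015,0.0062,0],"grip":0.035},{"delta_rot":[0,0,0],"linear":[-0.003,0.0125,0],"grip":0.035},{"delta_rot":[0,0,0],"linear":[-0.0046,0.0187,0],"grip":0.035},{"delta_rot":[0,0,0],"linear":[-0.0061,0.0249,0],"grip":0.035},{"delta_rot":[0,0,0],"linear":[-0.0061,0.0249,0],"grip":0.035},{"delta_rot":[0,0,0],"linear":[-0.0061,0.0249,0],"grip":0.035},{"delta_rot":[0,0,0],"linear":[-0.0061,0.0249,0],"grip":0.035},{"delta_rot":[0,0,0],"linear":[-0.0061,0.0249,0],"grip":0.035},{"delta_rot":[0,0,0],"linear":[-0.0061,0.0249,0],"grip":0.035}])

```text
t: 7.25
tool_pos: [0.4553, -0.1752, 0.1541]
tool_rot: [0.342, -3.123, -0.001]
contact_force: [0.8, 0.3, -6.5]
opening: 0.0424
grip_force: 62.1
```

Emit:
jog_arm(steps=[{"delta_rot":[0,0,0],"linear":[-0.0061,0.0249,0],"grip":0.035},{"delta_rot":[0,0,0],"linear":[-0.0061,0.0249,0],"grip":0.035},{"delta_rot":[0,0,0],"linear":[-0.0053,0.0218,0],"grip":0.035},{"delta_rot":[0,0,0],"linear":[-0.0046,0.0187,0],"grip":0.035},{"delta_rot":[0,0,0],"linear":[-0.0038,0.0156,0],"grip":0.035},{"delta_rot":[0,0,0],"linear":[-0.0023,0.0094,0],"grip":0.035},{"delta_rot":[0,0,0],"linear":[-0.0015,0.0062,0],"grip":0.035},{"delta_rot":[0,0,0],"linear":[-0.0008,0.0031,0],"grip":0.035},{"delta_rot":[0,0,0],"linear":[0,0,0],"grip":0.035},{"delta_rot":[0,0,0],"linear":[0,0,0],"grip":0.035}])

```text
t: 8.25
tool_pos: [0.4589, -0.05, 0.1543]
tool_rot: [0.339, -3.123, 0.001]
contact_force: [-0.1, -0.0, -6.7]
opening: 0.0425
grip_force: 62.0
```

Run:
```python
from h import *
o=ctrl.get_obs();im,d=ctrl.get_image("wrist");np.savez("pics/w4.npz",im=im,d=d,**o)
cv2.imwrite("pics/w4.png",cv2.resize(im[130:430,120:520],(800,600),interpolation=2)[...,::-1]);print(o)
im,d=ctrl.get_image("top");np.savez("pics/top4.npz",im=im,d=d)
```

```text
{'t': 8.25, 'q': array([-2.69819385e-01, -2.95413640e-01,  2.06128801e+00, -3.12329699e-04,
        1.37562415e+00, -2.05673894e+00]), 'dq': array([-0.00395086,  0.0040373 , -0.00184218, -0.00021299, -0.0001209 ,
        0.0013247 ]), 'effort': array([ 2.79916590e-01, -2.61238182e+01, -3.95642638e+01,  2.75120779e-02,
       -4.19398304e-03,  1.78399128e-03]), 'tool_pos': array([ 0.45893632, -0.05002858,  0.15431942]), 'tool_rot': array([ 3.38917045e-01, -3.12323211e+00,  5.01891784e-04]), 'contact_force': array([-0.1042719 , -0.03376513, -6.68126195]), 'wrist_torque': array([ 0.00858592,  0.00448733, -0.07458214]), 'grip_force': 62.017704248428345, 'opening': 0.04248895965780501}
```

View pics/w4.png

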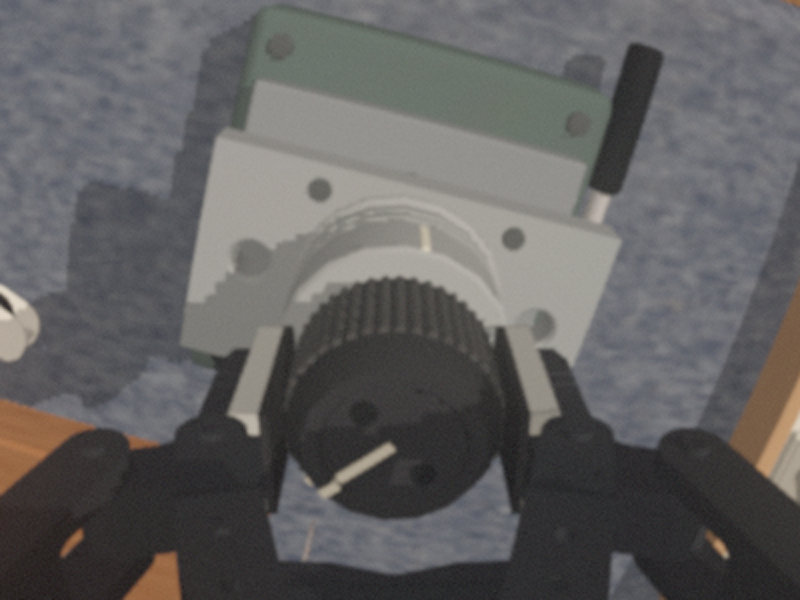

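Crop: near pad corners at (257,80) and (587,163), foot-top corners at (228,130) and (620,238), screw heads at (280,45) and (579,123).

Run:
```python
from h import *
f=np.load("pics/w4.npz")
cr=lambda P:(np.array(P)+.5)/2+[119.5,129.5]
def pose(P,z,x,y):
  w=ray("wrist",cr(P),z,f)[:,:2]*1000;d=w[1]-w[0];a=np.arctan2(-d[0],d[1]);m=w.mean(0)
  print(w.round(1).tolist(),"len",np.linalg.norm(d).round(1),"want",2*y,"yaw",a.round(3),"centre",(m-x*np.array([np.cos(a),np.sin(a)])).round(1))
pose([(257,80),(587,163)],.048,-35,60)
pose([(228,130),(620,238)],.115,-31,55)
pose([(253,258),(541,326)],.115,0,40)
t=f["tool_pos"]*1000;print(t)
```

```text
[[421.4, -105.0], [425.1, 13.3]] len 118.4 want 120 yaw -0.031 centre [458.3 -46.9]
[[424.3, -99.8], [430.7, 7.0]] len 107.0 want 110 yaw -0.06 centre [458.5 -48.2]
[[457.2, -87.9], [460.2, -7.1]] len 80.9 want 80 yaw -0.037 centre [458.7 -47.5]
[458.93632438 -50.02857525 154.319416  ]
```

Emit:
jog_arm(steps=[{"delta_rot":[0,0,0],"linear":[0,0.0007,0.006],"grip":0.035},{"delta_rot":[0,0,0],"linear":[0,0,0.01],"grip":0.035},{"delta_rot":[0,0,0],"linear":[0,0,0.01],"grip":0.035},{"delta_rot":[0,0,0],"linear":[0,0,0.008],"grip":0.035},{"delta_rot":[0,0,0],"linear":[0,0,0.005],"grip":0.035},{"delta_rot":[0,0,0],"linear":[0,0,0.003],"grip":0.035},{"delta_rot":[0,0,0],"linear":[0,0,0.002],"grip":0.035},{"delta_rot":[0,0,0],"linear":[0,0,0],"grip":0.035}])

```text
t: 9.15
tool_pos: [0.4588, -0.0489, 0.1102]
tool_rot: [0.34, -3.123, -0.0]
contact_force: [-0.2, -0.4, -6.2]
opening: 0.042
grip_force: 62.0
```

Emit:
jog_arm(steps=[{"delta_rot":[0,0,0],"linear":[0,0,0.001],"grip":0.035},{"delta_rot":[0,0,0],"linear":[0,0,0.001],"grip":0.035},{"delta_rot":[0,0,0],"linear":[0,0,0.001],"grip":0.035},{"delta_rot":[0,0,0],"linear":[0,0,0.001],"grip":0.035},{"delta_rot":[0,0,0],"linear":[0,0,0],"grip":0.035}])

```text
t: 9.65
tool_pos: [0.4587, -0.0489, 0.1062]
tool_rot: [0.34, -3.123, -0.0]
contact_force: [-0.1, -0.7, -7.2]
opening: 0.0426
grip_force: 62.0
```

Emit:
jog_arm(steps=[{"delta_rot":[0,0,0],"linear":[0,0,0.001],"grip":0.035},{"delta_rot":[0,0,0],"linear":[0,0,0.001],"grip":0.035},{"delta_rot":[0,0,0],"linear":[0,0,0.001],"grip":0.035},{"delta_rot":[0,0,0],"linear":[0,0,0.001],"grip":0.035},{"delta_rot":[0,0,0],"linear":[0,0,0],"grip":0.035}])

```text
t: 10.15
tool_pos: [0.4586, -0.0489, 0.1021]
tool_rot: [0.34, -3.123, -0.0]
contact_force: [0.0, -0.9, -6.9]
opening: 0.0425
grip_force: 62.0
```

Emit:
jog_arm(steps=[{"delta_rot":[0,0,0],"linear":[0,0,0.001],"grip":0.035},{"delta_rot":[0,0,0],"linear":[0,0,0.001],"grip":0.035},{"delta_rot":[0,0,0],"linear":[0,0,0.0005],"grip":0.035},{"delta_rot":[0,0,0],"linear":[0,0,0],"grip":0.035}])

```text
t: 10.55
tool_pos: [0.4587, -0.049, 0.0997]
tool_rot: [0.34, -3.123, -0.0]
contact_force: [0.0, 0.4, -7.1]
opening: 0.0421
grip_force: 62.0
```

Emit:
jog_arm(steps=[{"delta_rot":[0,0,0],"linear":[0,0,0.0005],"grip":0.035},{"delta_rot":[0,0,0],"linear":[0,0,0.0005],"grip":0.035},{"delta_rot":[0,0,0],"linear":[0,0,0],"grip":0.035}])

```text
t: 10.85
tool_pos: [0.4589, -0.049, 0.0995]
tool_rot: [-0.34, 3.123, -0.0]
contact_force: [-3.1, 1.5, -0.9]
opening: 0.0425
grip_force: 62.3
```

Emit:
jog_arm(steps=[{"delta_rot":[0,0,0],"linear":[0,0,0.0005],"grip":0.035},{"delta_rot":[0,0,0],"linear":[0,0,0],"grip":0.035}])

```text
t: 11.05
tool_pos: [0.459, -0.049, 0.0994]
tool_rot: [0.34, -3.123, -0.0]
contact_force: [-6.1, 1.7, 3.9]
opening: 0.0427
grip_force: 62.8
```

Emit:
jog_arm(steps=[{"delta_rot":[0,0,0],"linear":[0,0,0.0005],"grip":0.035},{"delta_rot":[0,0,0],"linear":[0,0,0],"grip":0.035}])

```text
t: 11.25
tool_pos: [0.4591, -0.049, 0.0995]
tool_rot: [0.34, -3.123, -0.0]
contact_force: [-5.7, 2.2, 6.1]
opening: 0.0422
grip_force: 63.1
```

Emit:
jog_arm(steps=[{"delta_rot":[0,0,8],"linear":[0,0,0.0001],"grip":0.035},{"delta_rot":[0,0,8],"linear":[0,0,0.0001],"grip":0.035},{"delta_rot":[0,0,8],"linear":[0,0,0.0001],"grip":0.035},{"delta_rot":[0,0,8],"linear":[0,0,0.0001],"grip":0.035},{"delta_rot":[0,0,8],"linear":[0,0,0.0001],"grip":0.035},{"delta_rot":[0,0,8],"linear":[0,0,0.0001],"grip":0.035},{"delta_rot":[0,0,8],"linear":[0,0,0.0001],"grip":0.035},{"delta_rot":[0,0,8],"linear":[0,0,0.0001],"grip":0.035}])

```text
t: 12.05
tool_pos: [0.4598, -0.0467, 0.0988]
tool_rot: [-1.375, -2.824, -0.009]
contact_force: [-2.8, 10.9, 5.9]
opening: 0.0426
grip_force: 63.4
```

Run:
```python
from h import *
o=ctrl.get_obs();print(o["q"],o["tool_pos"],o["contact_force"],o["wrist_torque"])
```

```text
[-0.26605381 -0.22962526  2.1063039   0.00599716  1.26429494 -0.93277833] [ 0.4597805  -0.04673455  0.09879259] [-2.84673871 10.90752079  5.90842276] [1.63310135 0.56418723 0.16586153]
```

The pull of about 11 N shows the cap sits about 2 mm off the tool axis, so I'll release, recentre and regrip before going on.

Emit:
jog_arm(steps=[{"delta_rot":[0,0,0],"linear":[0,0,0],"grip":0.05},{"delta_rot":[0,0,0],"linear":[0,0,0],"grip":0.055},{"delta_rot":[0,0,0],"linear":[-0.0011,0.0022,-0.001],"grip":0.055},{"delta_rot":[0,0,0],"linear":[0,0,0],"grip":0.055},{"delta_rot":[0,0,0],"linear":[0,0,0],"grip":0.055}])

```text
t: 12.55
tool_pos: [0.4615, -0.0487, 0.0982]
tool_rot: [1.367, 2.828, 0.0]
contact_force: [0.2, 0.6, -0.0]
opening: 0.0552
grip_force: 0.0
```

Run:
```python
from h import *
o=ctrl.get_obs();im,d=ctrl.get_image("wrist");np.savez("pics/w5.npz",im=im,d=d,**o)
cv2.imwrite("pics/w5.png",cv2.resize(im[130:430,120:520],(800,600),interpolation=2)[...,::-1]);print(o)
```

```text
{'t': 12.55, 'q': array([-2.65597164e-01, -2.22851179e-01,  2.10184468e+00, -8.94891840e-05,
        1.26206161e+00, -9.36095456e-01]), 'dq': array([ 0.00177819, -0.00145435,  0.00402267,  0.00174868,  0.00347925,
        0.00082775]), 'effort': array([ 1.64526579e-02, -2.45375097e+01, -3.43437552e+01,  2.15377245e-04,
       -1.24205879e-02, -1.78749237e-03]), 'tool_pos': array([ 0.46145332, -0.04865469,  0.09815708]), 'tool_rot': array([1.36663092e+00, 2.82816304e+00, 2.32834206e-05]), 'contact_force': array([ 0.17854806,  0.63785964, -0.00079921]), 'wrist_torque': array([-0.04960733,  0.05836504, -0.03617819]), 'grip_force': 0.0, 'opening': 0.05516147426950111}
```

View pics/w5.png

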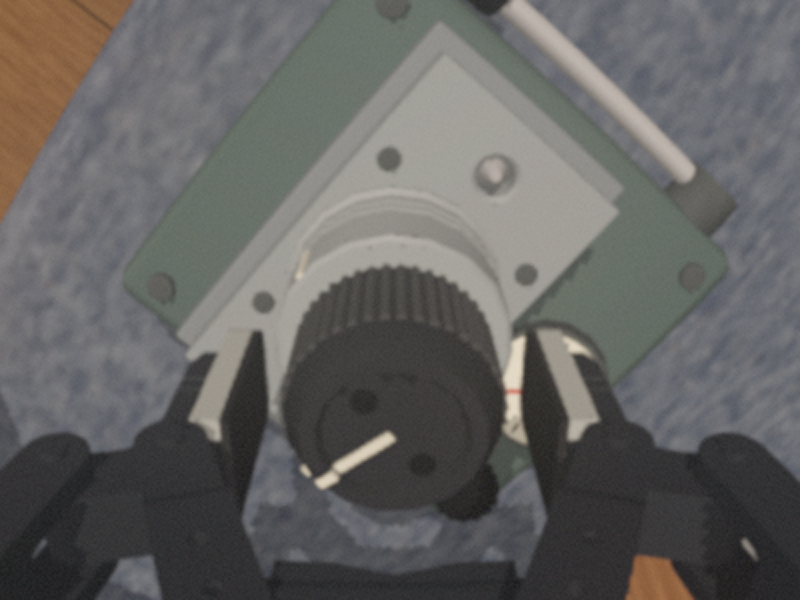

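The picture shows the foot flat on the pad with a peg standing through its hole at crop (495,173), the cap centred between the pads, and its line turned with the hand. Regrip and screw on.

Emit:
jog_arm(steps=[{"delta_rot":[0,0,0],"linear":[0,0,0],"grip":0.045},{"delta_rot":[0,0,0],"linear":[0,0,0],"grip":0.035},{"delta_rot":[0,0,0],"linear":[0,0,0],"grip":0.035},{"delta_rot":[0,0,0],"linear":[0,0,0],"grip":0.035},{"delta_rot":[0,0,0],"linear":[0,0,0],"grip":0.035}])

```text
t: 13.1
tool_pos: [0.4612, -0.0485, 0.0982]
tool_rot: [1.367, 2.828, -0.0]
contact_force: [-1.9, 0.8, 2.6]
opening: 0.0425
grip_force: 60.7
```

Emit:
jog_arm(steps=[{"delta_rot":[0,0,8],"linear":[0,0,0.0001],"grip":0.035},{"delta_rot":[0,0,8],"linear":[0,0,0.0001],"grip":0.035},{"delta_rot":[0,0,8],"linear":[0,0,0.0001],"grip":0.035},{"delta_rot":[0,0,8],"linear":[0,0,0.0001],"grip":0.035},{"delta_rot":[0,0,8],"linear":[0,0,0.0001],"grip":0.035},{"delta_rot":[0,0,8],"linear":[0,0,0.0001],"grip":0.035},{"delta_rot":[0,0,8],"linear":[0,0,0.0001],"grip":0.035},{"delta_rot":[0,0,8],"linear":[0,0,0.0001],"grip":0.035}])

```text
t: 13.9
tool_pos: [0.4613, -0.0485, 0.0975]
tool_rot: [2.662, 1.667, 0.0]
contact_force: [-1.7, -0.2, 4.0]
opening: 0.0424
grip_force: 60.7
```

Run:
```python
from h import *
o=ctrl.get_obs();print(o["q"],o["tool_pos"],o["contact_force"],o["wrist_torque"],o["effort"][5])
```

```text
[-2.65302167e-01 -2.22201522e-01  2.10244164e+00 -6.81735376e-05
  1.26101270e+00  1.86720880e-01] [ 0.46134387 -0.04847903  0.09753011] [-1.74327068 -0.18028051  4.00780227] [0.11185507 0.21342254 0.09653352] -1.0646793991327286
```

Emit:
jog_arm(steps=[{"delta_rot":[0,0,3],"linear":[0,0,0],"grip":0.035},{"delta_rot":[0,0,3],"linear":[0,0,0.0001],"grip":0.035},{"delta_rot":[0,0,0],"linear":[0,0,0],"grip":0.035}])

```text
t: 14.2
tool_pos: [0.4614, -0.0485, 0.0975]
tool_rot: [2.742, 1.533, 0.0]
contact_force: [-1.6, -0.3, 4.1]
opening: 0.0427
grip_force: 60.7
```

```bash
cat > t.py <<'E'
from h import *
o=ctrl.get_obs();print(o["t"],o["q"][5],o["tool_rot"],o["contact_force"],o["wrist_torque"],o["effort"][5])
E
python3 t.py
```

```text
14.2 0.28593788375237666 [2.74199712e+00 1.53283577e+00 4.97857054e-04] [-1.62521956 -0.25546592  4.07262885] [ 0.10303285  0.25521331 -0.03500712] 0.15497809275984764
```

Emit:
jog_arm(steps=[{"delta_rot":[0,0,3],"linear":[0,0,0],"grip":0.035},{"delta_rot":[0,0,3],"linear":[0,0,0.0001],"grip":0.035},{"delta_rot":[0,0,0],"linear":[0,0,0],"grip":0.035}])

```text
t: 14.5
tool_pos: [0.4614, -0.0485, 0.0974]
tool_rot: [2.818, 1.389, 0.001]
contact_force: [-2.0, 0.6, 5.5]
opening: 0.0426
grip_force: 60.7
```

```bash
python3 t.py
```

```text
14.5 0.3897094427864339 [2.81786043e+00 1.38850885e+00 5.49483498e-04] [-2.04698616  0.58096917  5.50940283] [ 0.09434943  0.29082173 -0.00033565] 0.15043409541249275
```

Emit:
jog_arm(steps=[{"delta_rot":[0,0,3],"linear":[0,0,0],"grip":0.035},{"delta_rot":[0,0,3],"linear":[0,0,0.0001],"grip":0.035},{"delta_rot":[0,0,0],"linear":[0,0,0],"grip":0.035}])

```text
t: 14.8
tool_pos: [0.4604, -0.0485, 0.0973]
tool_rot: [-2.884, -1.246, 0.004]
contact_force: [-4.8, 0.7, 8.6]
opening: 0.0428
grip_force: 61.3
```

```bash
python3 t.py
```

```text
14.8 0.4904446193257518 [-2.88361078 -1.24632575  0.00448242] [-4.81647225  0.66059867  8.55320346] [0.10553647 0.87542572 1.31683864] 1.527363806962967
```

Emit:
jog_arm(steps=[{"delta_rot":[0,0,2],"linear":[0,0,0],"grip":0.035},{"delta_rot":[0,0,0],"linear":[0,0,0],"grip":0.035},{"delta_rot":[0,0,0],"linear":[0,0,0],"grip":0.035},{"delta_rot":[0,0,0],"linear":[0,0,0],"grip":0.035}])

```text
t: 15.2
tool_pos: [0.4599, -0.0489, 0.0973]
tool_rot: [2.904, 1.198, -0.007]
contact_force: [-7.3, -1.0, 9.6]
opening: 0.0426
grip_force: 61.5
```

```bash
python3 t.py
python3 - <<'E'
from h import *
im,d=ctrl.get_image("wrist");a=cv2.resize(im[130:430,120:520],(600,450),interpolation=2)
im,d=ctrl.get_image("top");b=cv2.resize(im[210:310,160:260],(400,400),interpolation=2)[:, :]
c=np.zeros((450,800,3),np.uint8);c[:,:500]=a[:,50:550];c[:300,500:]=cv2.resize(b,(300,300))
cv2.imwrite("pics/w6.png",c[...,::-1])
E
```

```text
15.2 0.5243377967137323 [ 2.90388027  1.19753944 -0.00725984] [-7.31930037 -0.97009979  9.63330306] [-0.21405385  1.22638418  1.50192502] 1.461959145963192
```

View pics/w6.png

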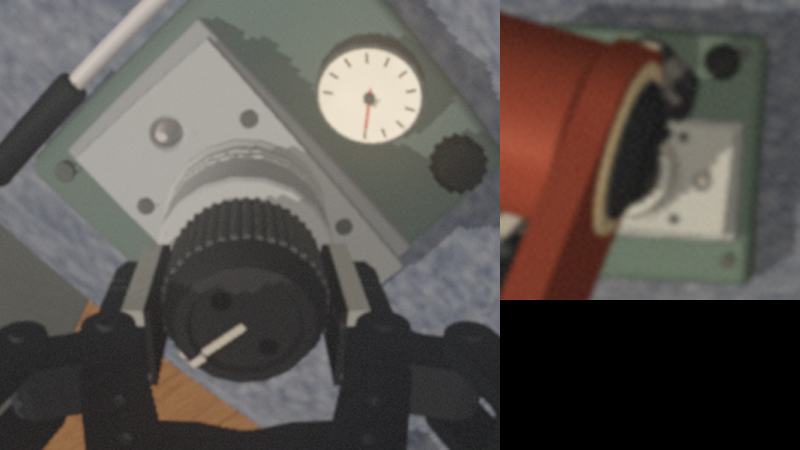

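The picture shows the cap line pointing directly away from the gauge, along the mould's −x side. With the torque at 1.5 N m, the cap is bottomed. Next, a quarter turn back.

Emit:
jog_arm(steps=[{"delta_rot":[0,0,-8],"linear":[0,0,-0.0001],"grip":0.035},{"delta_rot":[0,0,-8],"linear":[0,0,-0.0001],"grip":0.035},{"delta_rot":[0,0,-8],"linear":[0,0,-0.0001],"grip":0.035},{"delta_rot":[0,0,-8],"linear":[0,0,-0.0001],"grip":0.035},{"delta_rot":[0,0,-8],"linear":[0,0,-0.0001],"grip":0.035},{"delta_rot":[0,0,-8],"linear":[0,0,-0.0001],"grip":0.035},{"delta_rot":[0,0,-8],"linear":[0,0,-0.0001],"grip":0.035},{"delta_rot":[0,0,-8],"linear":[0,0,-0.0001],"grip":0.035},{"delta_rot":[0,0,-8],"linear":[0,0,-0.0001],"grip":0.035},{"delta_rot":[0,0,-8],"linear":[0,0,-0.0001],"grip":0.035}])

```text
t: 16.3
tool_pos: [0.4607, -0.049, 0.0982]
tool_rot: [-1.454, -2.784, 0.003]
contact_force: [-3.4, -1.5, 6.2]
opening: 0.0425
grip_force: 61.1
```

Emit:
jog_arm(steps=[{"delta_rot":[0,0,-7],"linear":[0,0,0],"grip":0.035},{"delta_rot":[0,0,-7],"linear":[0,0,0],"grip":0.035},{"delta_rot":[0,0,0],"linear":[0,0,0],"grip":0.035},{"delta_rot":[0,0,0],"linear":[0,0,0],"grip":0.035},{"delta_rot":[0,0,0],"linear":[0,0,0],"grip":0.035}])

```text
t: 16.8
tool_pos: [0.4608, -0.0489, 0.0983]
tool_rot: [-1.112, -2.938, 0.003]
contact_force: [-4.9, -0.2, 6.9]
opening: 0.0427
grip_force: 61.1
```

```bash
python3 t.py
python3 - <<'E'
from h import *
o=ctrl.get_obs();im,d=ctrl.get_image("wrist");np.savez("pics/w7.npz",im=im,d=d,**o)
cv2.imwrite("pics/w7.png",cv2.resize(im[130:430,120:520],(800,600),interpolation=2)[...,::-1])
E
```

```text
16.8 -1.1125414220069034 [-1.11153132e+00 -2.93768319e+00  2.50307697e-03] [-4.88276566 -0.16963452  6.92006176] [-0.23813993  0.64835115  0.08542973] 0.056443040957674384
```

View pics/w7.png

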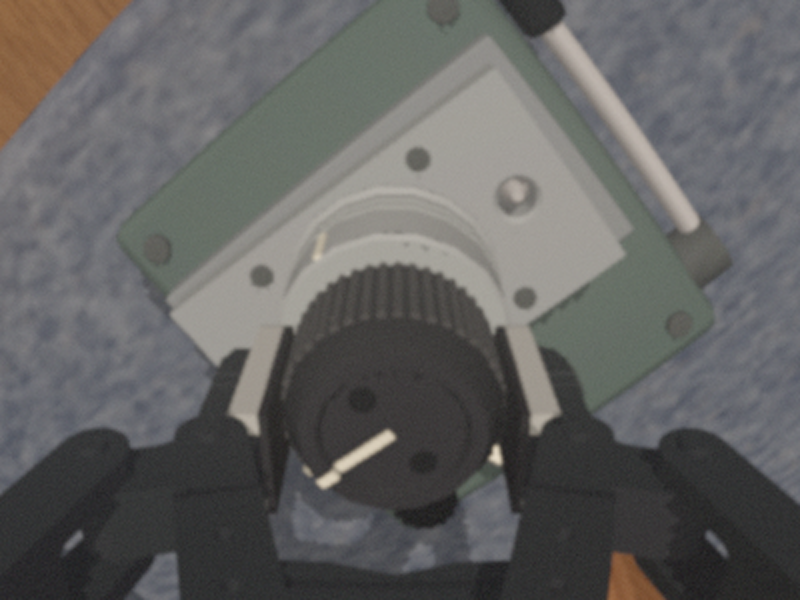

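The picture shows the mould still flat on its pegs, the cap gripped, and its line about a right angle from the barrel mark. The measured back-off is 1.6 rad.

```bash
python3 -c "
from station import ctrl
print(ctrl.finish_job())"
```

```text
the job is handed in; nothing more can be done
None
```

The job is handed in at about 17 s of the 61 s allowed (no verdict returned): by my readings, the mould is seated over both pegs, the cap was screwed to its stop and backed off about a quarter turn (1.6 rad measured), the fingers still grip it at about 60 N, and the arm never went near the dish, loupe or tweezers.

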